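# Put the stray hot-air nozzle away in the bypass-door parts cabinet

### The arm

A 7-joint arm with a two-finger parallel gripper is mounted at the origin on the work surface. World frame = base frame: x ahead of the robot, y to its left, z up, the work surface at z = 0. Lengths are in m, angles in rad, forces in N, time in s.
With the tool pointing down it reaches from about 0.35 to 0.9 m from the base axis. Payload 7.2 kg.
Tool frame: the origin (TCP) lies at the very end of the fingers, on their centre line; the grasp point (between the pads) lies 19 mm behind it; z points along the fingers, y is the direction in which the jaws open and shut (so a half turn about z gives the same grasp; the last joint's range is limited). The gripper opens to 85 mm and grips with 20 to 120 N. Pads are 22 mm wide; open, the fingers measure 114 mm over their backs; the gripper's body (76 mm by 85 mm) begins 54 mm behind the grasp point. The pads swing forward as they close: fully open they stand 13 mm farther back than shut.
Start: joints at [-1.172, 0.411, -0.013, 1.596, 0.006, 1.134, -0.082], TCP at [0.281, 0.558, 0.231] pointing down, gripper open.
Joint ranges: [-2.95, 2.95], [-0.29, 1.99], [-1.47, 1.44], [0.14, 2.54], [-1.03, 4.17], [0.13, 1.85], [-2.86, 2.86]. Speed limits (rad/s): [2.39, 2.39, 3.01, 3.01, 3.14, 3.14, 3.14].

### API

Orientations are given as a unit quaternion [x, y, z, w].
In Python, from rig import arm gives the robot as it stands.
- The arm moves only by the tool servo_tool, never from a script. Its argument "series" is one flat list of numbers, 5 for each row, row after row: the finger opening in cm, from 0 to 8.54, then the shift along the tool's x, y, z in cm, then the turn about the tool's z in degrees. In form: [grip, tx, ty, tz, yaw, grip, tx, ty, tz, yaw, ...]. A call has 1 to 8 rows; each row is the pose to reach, as a shift and turn from the pose commanded when the call began, along the tool's axes at that moment; what a row does not reach only later rows make up. A row lasts 1/10 s, in which the tool goes at most 50 mm and 8.59 degrees, less where a joint would pass 70% of its speed; a pose out of reach is approached as far as the arm can. A call with a gripper value outside its range is refused whole. The fingers move at their own pace and stop on an object; "newtons" is the grip in N (left out, the last holds). Time passes only in rows, so rows that repeat a pose let the fingers close. It gives the time, the measured TCP pose, the force and the opening at its end, in the units of the state.
- arm.get_state(): the state, without advancing time (a new reading comes with each control period).
- arm.capture(name): name is "side" or "top" or "wrist"; returns a dict with "pixels" (480x640x3 uint8, red, green, blue), "K" (3x3 intrinsics, pixels), "dist_coeffs" ([k1, k2, p1, p2, k3] as OpenCV has them; the pictures are not rectified), "position" and "orientation" of the camera in the world. Camera axes: x right, y down, z forward; pixel columns grow to the right and rows downward; lengths in m; the calibration is good to about 2 mm. A picture is of the moment at which its call begins. There is no depth.
- arm.hand_in(): hands the job in, once; it reports no verdict.
The state is a dict: "time": time; "q": joint angles; "joint_vel": joint speeds; "joint_efforts": joint torques, N m; "tcp_pos": TCP position; "orientation": TCP orientation; "contact_force": force on the tool from outside, world axes, zero at the start; "ft_torque": the same for the moment, N m; "grip_width": finger opening in m.
Only numpy, scipy, OpenCV 4.12 (cv2) and the standard library are available. Lean on these libraries where they do the work, as an engineer would, in place of code of your own. Each camera call takes 0.05 s, during which the arm holds its last target.

### The job

Put the hot-air nozzle left out on the bench away in the low parts cabinet, in the same bay as the nozzle of its own shape: slide that bay's clear door as far open as it goes, past its neighbour, lower the nozzle in and set it down upright (no dropping), then slide both doors fully shut. Do not push aside or tip the other things on the bench, and leave the two nozzles already in the cabinet standing in their bays.

Things in the scene. Friction and masses are not known exactly. Their poses are not given: they have to be found in the camera images.
- cabinet: Low grey metal parts cabinet fixed to the bench, 200 (x) x 360 (y) x 69 mm high, long side to the robot, turned up to 0.3 rad. Origin: centre of its underside, on the bench; x away from the robot, y left, z up. Two bays side by side along y under two clear sliding doors with aluminium edges on a double track. Front and back rails (|x| over 90 mm) reach 69 mm up, end walls 56 mm.
- bay_left (a point): Centre of the left bay's floor: cabinet x 0, y +86.5 mm, 6 mm above the bench; axes as the cabinet's. The bay is 180 (x) x 169 (y) mm; the thin divider between the bays reaches 50 mm above the bench. Nozzles standing in it clear both doors.
- bay_right (a point): Centre of the right bay's floor: cabinet x 0, y -86.5 mm, 6 mm above the bench. Same size as the left bay.
- door_left (a joint): Slide (m) of the left door, in the upper track: clear panel 176 (x) x 180 (y) x 4 mm, 61 to 65 mm above the bench. 0 = shut (covers cabinet y -10 to +170 mm), grows towards -y, over the right door; stop at 0.135. 1.5 N friction, stays where left. Its inner edge meets the right door's pull when both joints add up to 0.139; pushing on then pushes the other door towards shut.
- door_right (a joint): Slide (m) of the right door, in the lower track: same panel, 54 to 58 mm above the bench. 0 = shut (covers cabinet y -170 to +10 mm), grows towards +y, under the left door; stop at 0.135. 1.5 N friction, stays where left.
- door_left_grip (a point): Point in the left door's pull, an upright aluminium block 30 (cabinet x) x 12 (y) x 30 mm high on the door near its outer edge: cabinet x -45, y +155 mm when shut; moves with the door. The point is on the block's centre line, 83 mm above the bench, 12 mm below its top, 18 mm above the panel. Axes as the cabinet's.
- door_right_grip (a point): The same on the right door: cabinet x -45, y -155 mm when shut. The point is 76 mm above the bench, 12 mm below the top of the pull, 18 mm above the panel. Axes as the cabinet's.
- nozzle_center (a point): The stray nozzle: plain steel, standing upright on the bench beside the cabinet (left or right of it) between the jar and the tin. Round collar 26 mm in diameter and 28 mm high, then a taper to a 10 mm round tip, 42 mm high in all, 40 to 85 g. The point is on its axis half-way up (21 mm above its foot), z up.
- twin_center (a point): A nozzle of the same shape and size as the stray one, standing loose in one of the two bays. Point half-way up its axis, z up.
- odd_center (a point): A nozzle of another shape, standing loose in the other bay: the same collar, but with a 34 x 34 mm square mouth from 24 to 42 mm up. Point half-way up its axis, z up.
- jar: Small white plastic screw jar, 35 mm in diameter, 34 mm high, loose, about 55 mm from the stray nozzle. Origin: centre of its underside. Leave it alone.
- tin: Small brass flux tin, 36 mm in diameter, 22 mm high, loose, about 55 mm from the stray nozzle on the side opposite the jar. Origin: centre of its underside. Leave it alone.
- cup: Black rubber suction lifter, 52 mm in diameter at the foot, 34 mm high, loose, on the other side of the cabinet. Origin: centre of its underside. Leave it alone.
Mind the look-alikes: they are no part of the job. Leave any blue look-alike of the part that bears nozzle_center alone.

How it is judged:
By the outcome, as a careful person would: the job done as asked, in the order asked, and still so for the second after the job is handed in, with the robot touching nothing.
It also fails if it takes over 61 s, if anything falls off the work surface, if the arm or the gripper's body presses on something with over 40 N, if the wrist force passes 120 N, or if a joint passes its speed limit or range.

## Working session

There is one attempt and no reset: what is moved stays moved. The work goes in short steps, Python scripts to look and compute and a tool call to move; the robot and the scene stay as the last step left them, time stands still between calls to the robot, and variables do not carry over. Pictures are saved under pics/ and viewed, and the job is handed in when it is done.

Besides the shell and the picture viewer there is one more tool, called after "Emit:" in YAML: its name, and indented under it one key for each argument. servo_tool: Moves the arm, as the interface text tells. Its arguments: {"type":"object","properties":{"series":{"type":"array"},"newtons":{"type":"number"}},"required":["series"]}

```bash
mkdir -p pics; ls
python3 - <<'E'
from rig import arm
import cv2,json,numpy as np,pickle
s=arm.get_state();print(s)
d={}
for n in("side","top","wrist"):
    c=arm.capture(n);d[n]=c
    cv2.imwrite(f"pics/{n}0.png",c["pixels"][:,:,::-1])
    print(n,np.array(c["K"]).tolist(),c["dist_coeffs"],c["position"],c["orientation"])
pickle.dump(d,open("c0.pkl","wb"))
E
```

```text
pics
{'time': 0.0, 'q': array([-1.17222307,  0.41192019, -0.01273808,  1.59706577,  0.00560037,
        1.13429624, -0.08220226]), 'joint_vel': array([ 0.0004038 ,  0.00051512,  0.00012247,  0.00025223,  0.00311036,
        0.00016706, -0.00087866]), 'joint_efforts': array([-9.09241189e-04, -6.00616980e+01,  6.81988131e-01, -2.99407732e+01,
        1.38998707e-02,  1.08336151e-02,  1.98275529e-06]), 'tcp_pos': array([0.28105005, 0.55767444, 0.2304314 ]), 'orientation': array([ 2.31250940e-01,  9.72893786e-01, -8.15271123e-04, -1.38592449e-04]), 'contact_force': array([-0.15373155, -0.12124531,  0.37462709]), 'ft_torque': array([ 0.00104476, -0.01411752,  0.00521166]), 'grip_width': 0.08535793005902138}
side [[469.31012057613844, 0.0, 322.3542939471445], [0.0, 469.31012057613844, 241.4225061652969], [0.0, 0.0, 1.0]] [-0.11891463  0.          0.          0.          0.        ] [ 0.08829189 -0.71155821  0.57336872] [ 0.84086648 -0.23811284  0.11897833 -0.47126425]
top [[610.6421044661637, 0.0, 327.52947551855664], [0.0, 610.6421044661637, 226.99503927195155], [0.0, 0.0, 1.0]] [-0.20324546  0.          0.          0.          0.        ] [ 0.40999321 -0.02951322  1.24469015] [-0.69776964  0.71488735 -0.03391184  0.03005994]
wrist [[409.95728117512385, 0.0, 323.09052333922034], [0.0, 409.95728117512385, 243.0324200244526], [0.0, 0.0, 1.0]] [0.01010975 0.         0.         0.         0.        ] [0.21875655 0.59056124 0.37255505] [0.84361841 0.51910331 0.07130891 0.11728074]
```

View pics/side0.png

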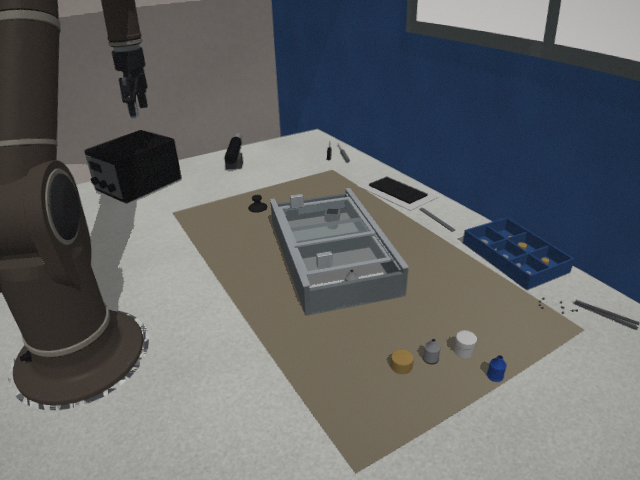

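View pics/top0.png

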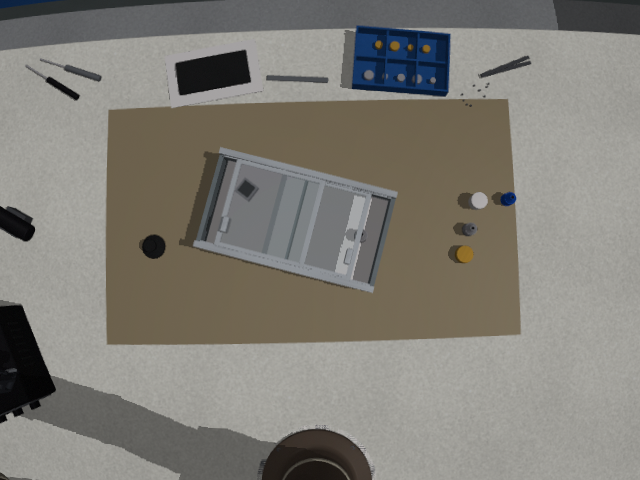

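View pics/wrist0.png

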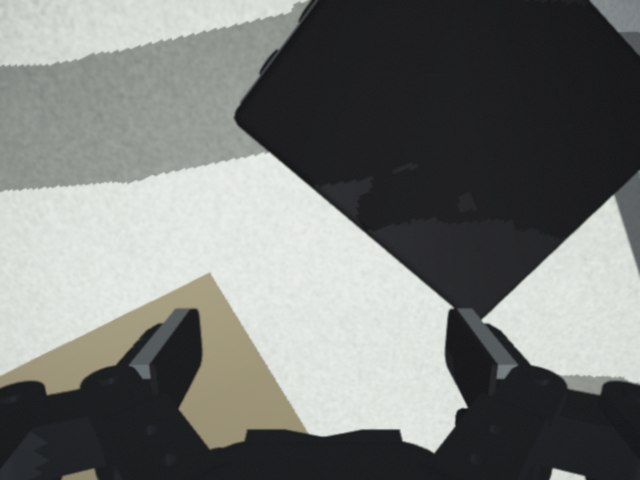

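Run:
```python
import cv2
a=cv2.imread("pics/top0.png");cv2.imwrite("pics/cropA.png",cv2.resize(a[135:305,180:410],None,fx=3.4,fy=3.4,interpolation=cv2.INTER_CUBIC))
cv2.imwrite("pics/cropB.png",cv2.resize(a[180:275,440:530],None,fx=6,fy=6,interpolation=cv2.INTER_CUBIC))
a=cv2.imread("pics/side0.png");cv2.imwrite("pics/cropC.png",cv2.resize(a[180:310,240:420],None,fx=4.4,fy=4.4,interpolation=cv2.INTER_CUBIC))
cv2.imwrite("pics/cropD.png",cv2.resize(a[315:395,370:530],None,fx=5,fy=5,interpolation=cv2.INTER_CUBIC))
```

```text
(no output)
```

View pics/cropA.png

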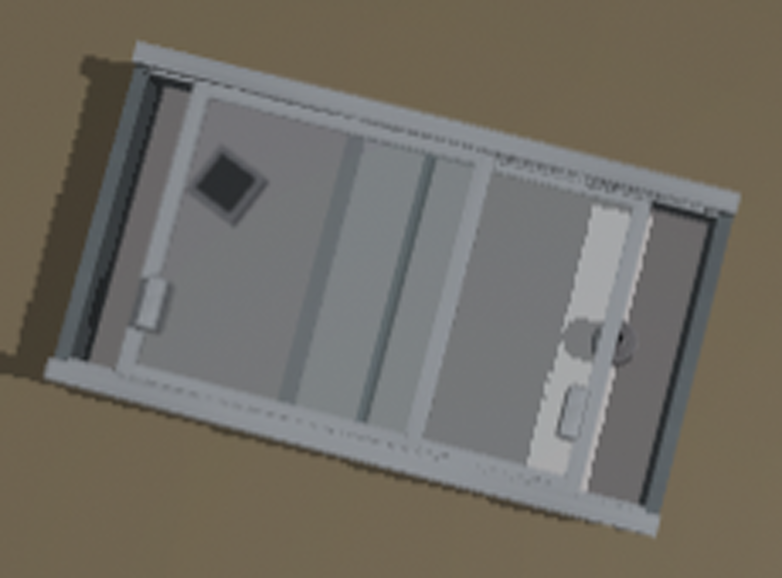

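View pics/cropC.png

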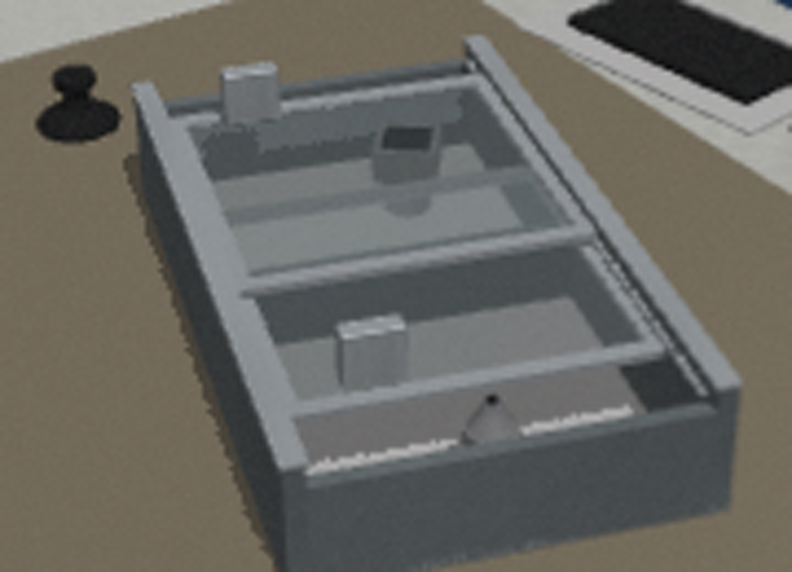

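View pics/cropD.png

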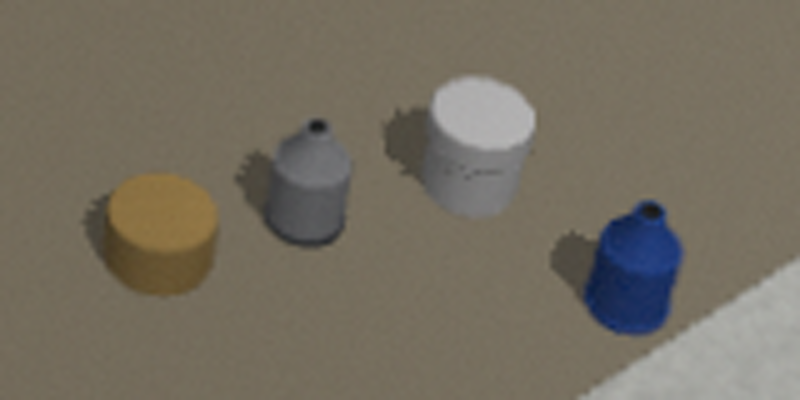

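View pics/cropB.png

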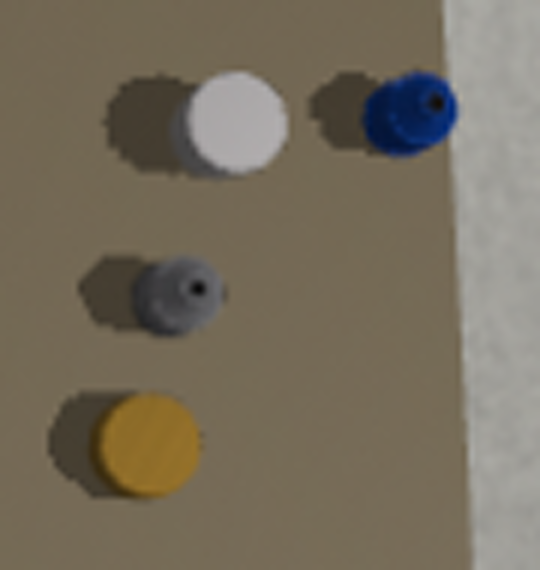

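The two candidates in the top view are the plain steel nozzle at (470,229), between the white jar (479,200) and the tin (464,254), and the blue one at (508,199), past the jar. The steel one fits, since it is round-tipped and stands between jar and tin, and the crop confirms it. The blue one is the look-alike. The round-tip twin is in the right bay (crop 612,342) and the square one is in the left. Both doors are partly open.

```bash
cat > h.py <<'E'
import cv2,numpy as np,pickle
from scipy.spatial.transform import Rotation as R
def ray(c,uv):
    uv=np.array(uv,float).reshape(-1,1,2)
    n=cv2.undistortPoints(uv,np.array(c["K"]),np.array(c["dist_coeffs"])).reshape(-1,2)
    d=R.from_quat(c["orientation"]).apply(np.c_[n,np.ones(len(n))])
    return np.array(c["position"]),d
def plane(c,uv,z):
    o,d=ray(c,uv);t=(z-o[2])/d[:,2];return o+t[:,None]*d
def tri(c1,u1,c2,u2):
    o1,d1=ray(c1,u1);o2,d2=ray(c2,u2);d1=d1[0]/np.linalg.norm(d1);d2=d2[0]/np.linalg.norm(d2)
    A=np.c_[d1,-d2];t=np.linalg.lstsq(A,o2-o1,rcond=None)[0]
    p,q=o1+t[0]*d1,o2+t[1]*d2;return (p+q)/2,np.linalg.norm(p-q)
def proj(c,P):
    Rm=R.from_quat(c["orientation"]).as_matrix().T
    return cv2.projectPoints(np.array(P,float).reshape(-1,3),cv2.Rodrigues(Rm)[0],-Rm@np.array(c["position"]),np.array(c["K"]),np.array(c["dist_coeffs"]))[0].reshape(-1,2)
E
python3 - <<'E'
from h import *
d=pickle.load(open("c0.pkl","rb"));T=d["top"];S=d["side"]
cA=lambda p:np.array(p,float)/3.4+[180,135]-0.35
q=[(137,42),(740,195),(657,535),(45,375)] # back-left, back-right, front-right, front-left
P=plane(T,cA(q),0.069);print(P.round(4))
c=P[:,:2].mean(0)
ex=(P[0]+P[1]-P[2]-P[3])[:2];ey=(P[0]+P[3]-P[1]-P[2])[:2]
print("c",c,"yaw",np.arctan2(ex[1],ex[0]),np.arctan2(-ey[0],ey[1]),np.linalg.norm(ex)/2,np.linalg.norm(ey)/2)
yaw=np.arctan2(-ey[0],ey[1])
M=lambda P:(P[:,:2]-c)@np.array([[np.cos(yaw),-np.sin(yaw)],[np.sin(yaw),np.cos(yaw)]])
print("Lpull top",M(plane(T,cA([(155,303)]),.095)))
print("Rpull top",M(plane(T,cA([(575,412)]),.088)))
print("Rouer edge, z.058",M(plane(T,cA([(610,345)]),.058)), "left outer edge",M(plane(T,cA([(165,230)]),.065)))
cB=lambda p:np.array(p,float)/6+[440,180]-0.4
cD=lambda p:np.array(p,float)/5+[370,315]-0.4
cC=lambda p:np.array(p,float)/4.4+[240,180]-0.4
print("nozzle tip",tri(T,cB((198,288)),S,cD((318,126))))
print("tip plane",plane(T,cB((198,288)),.042),plane(S,cD((318,126)),.042))
print("jar",plane(T,cB((238,122)),.034),"tin",plane(T,cB((149,445)),.022),plane(S,cD((484,113)),.034),plane(S,cD((163,205)),.022))
tw=plane(S,cC((491,399)),.048);print("twin",tw,M(tw)); tw=plane(T,cA((620,340)),.048);print("twin",tw,M(tw))
od=plane(T,cA((228,183)),.048);print(M(od))
print("cup",plane(T,(154,246),.017))
np.savez("cab.npz",c=c,yaw=yaw)
E
```

```text
[[ 0.6803  0.1713  0.069 ]
 [ 0.5819 -0.175   0.069 ]
 [ 0.3891 -0.1213  0.069 ]
 [ 0.4878  0.2256  0.069 ]]
c [0.53476789 0.02515579] yaw -0.27320516298555647 -0.2771322584844741 0.20003410198359373 0.3603505857042104
Lpull top [[-0.04544794  0.12434841]]
Rpull top [[-0.04514839 -0.11802225]]
Rouer edge, z.058 [[-0.00133004 -0.12877913]] left outer edge [[-0.00174353  0.13546415]]
nozzle tip (array([ 0.51016417, -0.32687522,  0.04461526]), np.float64(0.001152846323161853))
tip plane [[ 0.51084876 -0.32788643  0.042     ]] [[ 0.51169675 -0.3247267   0.042     ]]
jar [[ 0.56747321 -0.34646777  0.034     ]] tin [[ 0.45973692 -0.31355788  0.022     ]] [[ 0.56794083 -0.34453591  0.034     ]] [[ 0.46148266 -0.31029564  0.022     ]]
twin [[ 0.50365263 -0.09955463  0.048     ]] [[ 0.00419255 -0.12846506]]
twin [[ 0.5017573  -0.10480203  0.048     ]] [[ 0.00380522 -0.13403079]]
[[0.03566404 0.11008688]]
cup [[0.4908219  0.31826244 0.017     ]]
```

```bash
cat >> h.py <<'E'
z=np.load("cab.npz");C=z["c"];YAW=float(z["yaw"])
def cab(x,y): 
    return C+np.array([np.cos(YAW)*x-np.sin(YAW)*y,np.sin(YAW)*x+np.cos(YAW)*y])
def tocab(p):
    d=np.array(p)[:2]-C;return np.array([np.cos(YAW)*d[0]+np.sin(YAW)*d[1],-np.sin(YAW)*d[0]+np.cos(YAW)*d[1]])
def shift(xy,zz,s=None,yaw=YAW):
    if s is None:
        from rig import arm;s=arm.get_state()
    Rm=R.from_quat(s["orientation"]);v=Rm.inv().apply(np.array([*xy,zz])-s["tcp_pos"])*100
    ty=Rm.as_matrix()[:,1];a=np.arctan2(ty[1],ty[0])-(np.pi/2+yaw)
    a=(a+np.pi/2)%np.pi-np.pi/2
    print("shift cm",v.round(2),"yaw deg",round(np.degrees(a),2),"tcp",s["tcp_pos"].round(4),"cab",tocab(s["tcp_pos"]).round(4),"F",s["contact_force"].round(1),"w",round(s["grip_width"],4),"t",s["time"])
E
python3 - <<'E'
from h import *
shift(cab(-.045,-.149),.15); shift(cab(-.045,-.149),.23)
E
```

```text
shift cm [-45.01 -51.62   8.13] yaw deg -10.86 tcp [0.2811 0.5578 0.2306] cab [-0.3897  0.4429] F [-0.3  0.2 -0.8] w 0.0858 t 0.15
shift cm [-45.01 -51.63   0.13] yaw deg -10.86 tcp [0.2811 0.5578 0.2306] cab [-0.3897  0.4429] F [-0.3  0.2 -0.8] w 0.0858 t 0.15
```

Emit:
servo_tool:
  series: [0,-45,-51.6,0,-10.9,0,-45,-51.6,0,-10.9,0,-45,-51.6,0,-10.9,0,-45,-51.6,0,-10.9,0,-45,-51.6,0,-10.9,0,-45,-51.6,0,-10.9,0,-45,-51.6,0,-10.9,0,-45,-51.6,4,-10.9]
  newtons: 40

```text
time: 0.95
tcp_pos: [0.3807, 0.1691, 0.2259]
orientation: [0.138, 0.99, 0.001, 0.001]
contact_force: [2.3, -0.3, -0.4]
grip_width: 0.0003
```

Run:
```python
from h import *
shift(cab(-.045,-.149),.15)
```

```text
shift cm [-14.23 -24.55   7.57] yaw deg 0.03 tcp [0.3807 0.1691 0.2259] cab [-0.1875  0.0963] F [ 2.3 -0.3 -0.4] w 0.0003 t 0.95
```

Emit:
servo_tool:
  series: [0,0,0,0,0,0,0,0,0,0]

```text
time: 1.15
tcp_pos: [0.3804, 0.1699, 0.2254]
orientation: [0.139, 0.99, 0.0, -0.0]
contact_force: [-0.1, 0.3, 0.0]
grip_width: 0.0001
```

Run:
```python
from h import *
shift(cab(-.045,-.149),.15)
```

```text
shift cm [-14.36 -24.57   7.53] yaw deg -0.14 tcp [0.3804 0.1699 0.2254] cab [-0.188  0.097] F [-0.1  0.3  0. ] w 0.0001 t 1.15
```

Emit:
servo_tool:
  series: [0,-14.3,-24.6,7.5,-0.1,0,-14.3,-24.6,7.5,-0.1,0,-14.3,-24.6,7.5,-0.1,0,-14.3,-24.6,7.5,-0.1,0,-14.3,-24.6,7.5,-0.1,0,-14.3,-24.6,7.5,-0.1,0,-14.3,-24.6,7.5,-0.1,0,-14.3,-24.6,7.5,-0.1]

```text
time: 1.95
tcp_pos: [0.451, -0.1044, 0.1498]
orientation: [0.137, 0.991, -0.0, -0.001]
contact_force: [-0.3, 0.3, 0.6]
grip_width: -0.0001
```

Run:
```python
from h import *
from rig import arm
shift(cab(-.045,-.149),.064)
c=arm.capture("wrist");pickle.dump(c,open("w1.pkl","wb"));cv2.imwrite("pics/w1.png",c["pixels"][:,:,::-1])
pr=proj(c,[[*cab(-.1,.18),.069],[*cab(-.1,-.18),.069],[*cab(.1,-.18),.069],[*cab(-.045,-.118),.088]]);print(pr)
```

```text
shift cm [-0.03 -0.15  8.58] yaw deg 0.11 tcp [ 0.451  -0.1044  0.1498] cab [-0.0452 -0.1475] F [-0.3  0.3  0.6] w -0.0001 t 1.95
[[948.9043536  156.04380599]
 [259.86045254 157.30899075]
 [272.01413513 464.38349244]
 [376.88001706 266.7510331 ]]
```

View pics/w1.png

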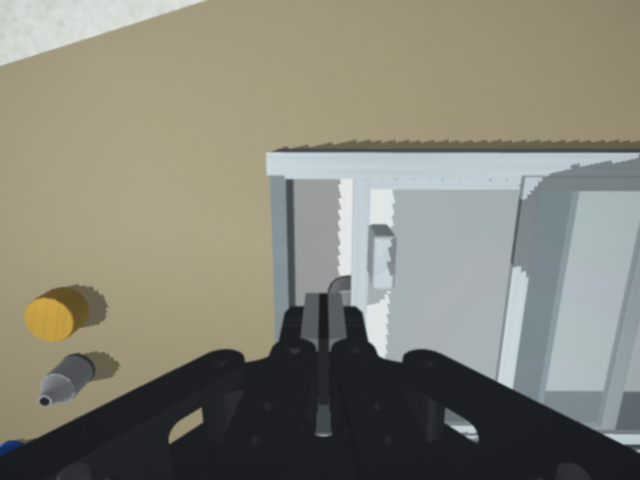

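The wrist view puts the cabinet corner at (268,152), against (260,157) predicted, and the right pull at (382,258), so both agree to about 3 mm. Next: lower the fingers beside the pull and push.

Emit:
servo_tool:
  series: [0,0,-0.2,4,0,0,0,-0.2,8.5,0,0,0,-0.2,8.5,0,0,0,0.8,8.5,0,0,0,1.8,8.5,0,0,0,3.0,8.5,0,0,0,4.2,8.5,0,0,0,5,8.5,0]

```text
time: 2.8
tcp_pos: [0.4656, -0.0548, 0.0665]
orientation: [0.136, 0.991, 0.0, 0.001]
contact_force: [-0.2, -2.4, 1.0]
grip_width: 0.0004
```

Emit:
servo_tool:
  series: [0,0,1,0,0,0,0,2,0,0,0,0,3,0,0,0,0,4,0,0,0,0,4,0,0]

```text
time: 3.3
tcp_pos: [0.4754, -0.0163, 0.0652]
orientation: [0.136, 0.991, 0.0, -0.0]
contact_force: [-0.3, -0.3, 0.1]
grip_width: -0.0
```

Run:
```python
from h import *
from rig import arm
shift(cab(-.045,-.149),.064)
c=arm.capture("wrist");pickle.dump(c,open("w2.pkl","wb"));cv2.imwrite("pics/w2.png",c["pixels"][:,:,::-1])
```

```text
shift cm [-0.03 -9.29  0.11] yaw deg 0.25 tcp [ 0.4754 -0.0163  0.0652] cab [-0.0457 -0.0561] F [-0.3 -0.3  0.1] w -0.0 t 3.3
```

View pics/w2.png

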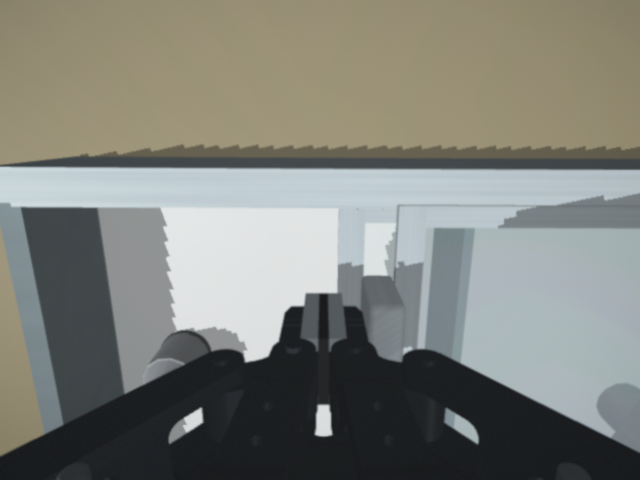

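The door is moving: the right pull (383,315) now nearly meets the left door's edge at about x=400. Continuing to the stop.

Emit:
servo_tool:
  series: [0,0,0.8,0,0,0,0,1.5,0,0,0,0,1.5,0,0]

```text
time: 3.65
tcp_pos: [0.4792, -0.0026, 0.0652]
orientation: [0.137, 0.991, 0.0, -0.0]
contact_force: [0.3, 0.0, -0.3]
grip_width: 0.0001
```

Emit:
servo_tool:
  series: [0,0,0.4,0,0,0,0,0.8,0,0,0,0,0.8,0,0]

```text
time: 3.95
tcp_pos: [0.4803, 0.0013, 0.0652]
orientation: [0.138, 0.99, -0.002, -0.001]
contact_force: [-4.2, -11.9, 2.5]
grip_width: -0.0
```

Run:
```python
from h import *
from rig import arm
shift(cab(-.045,-.149),.064)
c=arm.capture("wrist");pickle.dump(c,open("w2.pkl","wb"));cv2.imwrite("pics/w3.png",c["pixels"][:,:,::-1])
c=arm.capture("top");cv2.imwrite("pics/t3.png",cv2.resize(c["pixels"][135:305,180:410,::-1],None,fx=3.4,fy=3.4,interpolation=cv2.INTER_CUBIC))
```

```text
shift cm [ -0.08 -11.12   0.16] yaw deg 0.01 tcp [0.4803 0.0013 0.0652] cab [-0.0458 -0.0378] F [ -4.2 -11.9   2.5] w -0.0 t 3.95
```

View pics/w3.png

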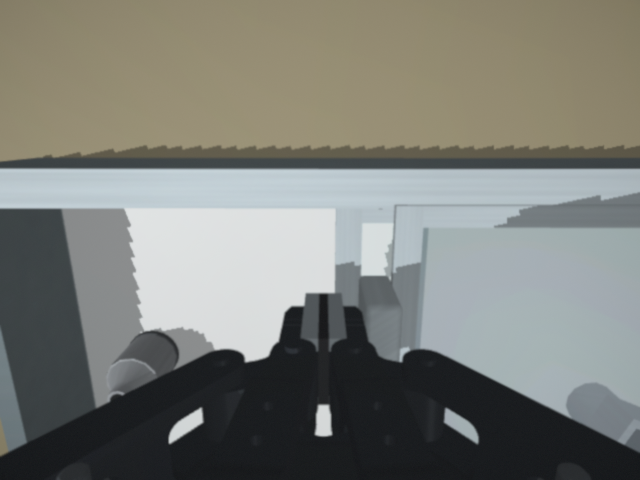

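View pics/t3.png

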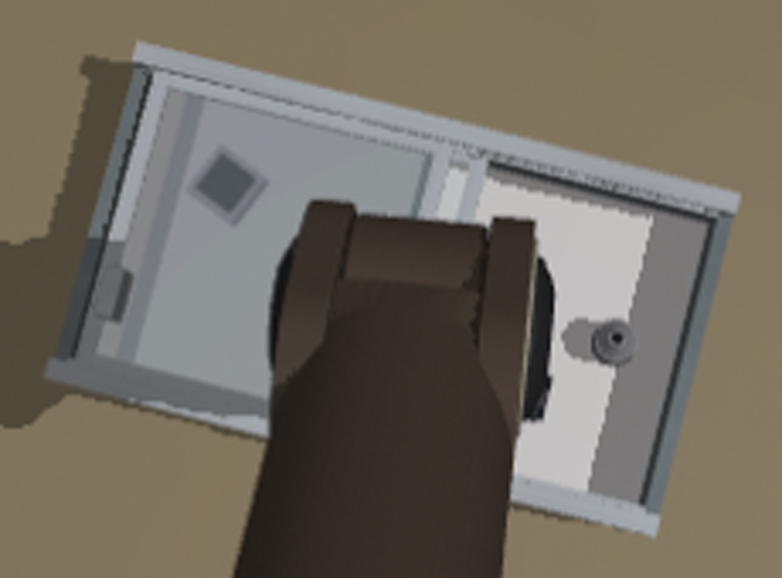

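Force reached 12 N at the stop, so the right door is fully open and the left pushed nearly shut. Moving to the nozzle.

Run:
```python
from h import *
shift((.511,-.3265),.16)
```

```text
shift cm [-11.92 -30.72  -9.4 ] yaw deg -0.01 tcp [0.4803 0.0013 0.0652] cab [-0.0459 -0.0378] F [ -4.3 -10.9   3.2] w -0.0 t 4.05
```

Emit:
servo_tool:
  series: [0,0,-1.5,0,0,0,0,-2.5,-4.7,0,0,-1,-6,-9.4,0,8.5,-5,-12,-9.4,0,8.5,-11.9,-31.1,-9.4,0,8.5,-11.9,-31.1,-9.4,0,8.5,-11.9,-31.1,-9.4,0,8.5,-11.9,-31.1,-9.4,0]

```text
time: 4.85
tcp_pos: [0.5088, -0.2992, 0.1592]
orientation: [0.137, 0.991, 0.0, 0.001]
contact_force: [0.5, 1.2, 1.2]
grip_width: 0.0724
```

Emit:
servo_tool:
  series: [8.5,0,0,0,0]

```text
time: 4.95
tcp_pos: [0.5071, -0.306, 0.1597]
orientation: [0.141, 0.99, -0.002, 0.001]
contact_force: [0.2, -0.1, 0.2]
grip_width: 0.0842
```

Run:
```python
from h import *
from rig import arm
shift((.511,-.3265),.16)
c=arm.capture("wrist");pickle.dump(c,open("w4.pkl","wb"));cv2.imwrite("pics/w4.png",c["pixels"][:,:,::-1])
print(proj(c,[[.511,-.3265,.042]]))
```

```text
shift cm [-0.95 -1.86 -0.02] yaw deg -0.37 tcp [ 0.5071 -0.306   0.1597] cab [ 0.064 -0.326] F [ 0.2 -0.1  0.2] w 0.0842 t 4.95
[[293.8408329  251.79515392]]
```

View pics/w4.png

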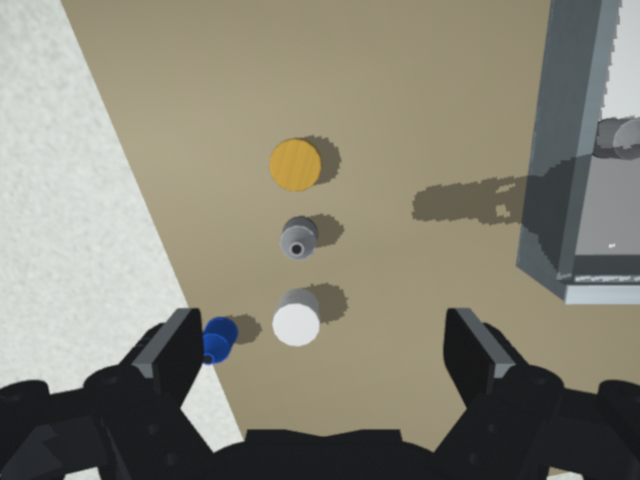

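The wrist view shows the steel nozzle's tip at (297,249), the tin at (295,165), the jar at (296,325) and the blue one at (208,358).

Run:
```python
from h import *
c=pickle.load(open("w4.pkl","rb"))
P=plane(c,[(297,249)],.042);print(P)
J=plane(c,[(296,325)],.034);Ti=plane(c,[(295,165)],.022);B=plane(c,[(208,358)],.042);print(J,Ti,B)
a=(J-Ti)[0];print("line ang",np.arctan2(a[1],a[0]))
for n,q in(("jar",J),("tin",Ti),("blue",B)): print(n,tocab(q[0])-tocab(P[0]))
shift(P[0][:2],.0)
```

```text
[[ 0.50973853 -0.32391489  0.042     ]]
[[ 0.5662237  -0.34280715  0.034     ]] [[ 0.45842946 -0.31070328  0.022     ]] [[ 0.56969174 -0.40924943  0.042     ]]
line ang -0.28946059973070115
jar [ 0.05949882 -0.00271715]
tin [-0.052966   -0.00133057]
blue [ 0.08101303 -0.06567541]
shift cm [-0.81 -2.03 15.91] yaw deg -0.22 tcp [ 0.5075 -0.3019  0.1591] cab [ 0.0632 -0.322 ] F [-0.2  0.3  0.3] w 0.085 t 5.0
```

Emit:
servo_tool:
  series: [8.5,-0.8,-2.1,7,-0.2,8.5,-0.8,-2.1,7,-0.2,8.5,-0.8,-2.1,7,-0.2,8.5,-0.8,-2.1,7,-0.2]

```text
time: 5.4
tcp_pos: [0.5108, -0.3187, 0.0893]
orientation: [0.135, 0.991, 0.0, -0.0]
contact_force: [0.3, 0.1, 0.9]
grip_width: 0.085
```

Run:
```python
from h import *
from rig import arm
c=arm.capture("wrist");pickle.dump(c,open("w5.pkl","wb"));cv2.imwrite("pics/w5.png",c["pixels"][:,:,::-1])
print(proj(c,[[.5103,-.3250,.042]]))
shift((.5103,-.325),.002)
```

```text
[[307.89504811 278.16420487]]
shift cm [-0.04 -0.61  8.81] yaw deg 0.4 tcp [ 0.5114 -0.319   0.0901] cab [ 0.0717 -0.3374] F [ 0.7 -0.4  0.3] w 0.0848 t 5.45
```

View pics/w5.png

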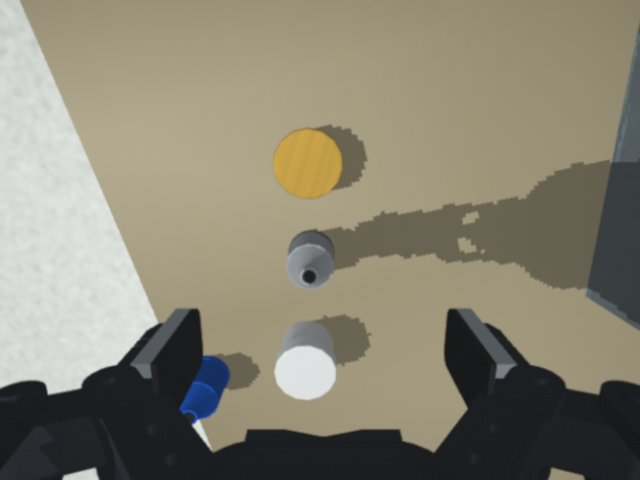

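Emit:
servo_tool:
  series: [8.5,0,-0.6,0,0.4,8.5,0,-0.6,3,0.4,8.5,0,-0.6,6,0.4,8.5,0,-0.6,8.3,0.4,8.5,0,-0.6,8.7,0.4,8.5,0,-0.6,8.7,0.4]

```text
time: 6.05
tcp_pos: [0.5091, -0.3257, 0.0026]
orientation: [0.139, 0.99, -0.0, 0.0]
contact_force: [0.8, -0.7, 0.2]
grip_width: 0.0849
```

Run:
```python
from h import *
from rig import arm
c=arm.capture("wrist");cv2.imwrite("pics/w6.png",c["pixels"][:,:,::-1])
shift((.5103,-.325),.003)
```

```text
shift cm [-0.03  0.12  0.04] yaw deg -0.07 tcp [ 0.5097 -0.3261  0.0034] cab [ 0.072  -0.3447] F [-1.   0.2  0.2] w 0.0852 t 6.1
```

View pics/w6.png

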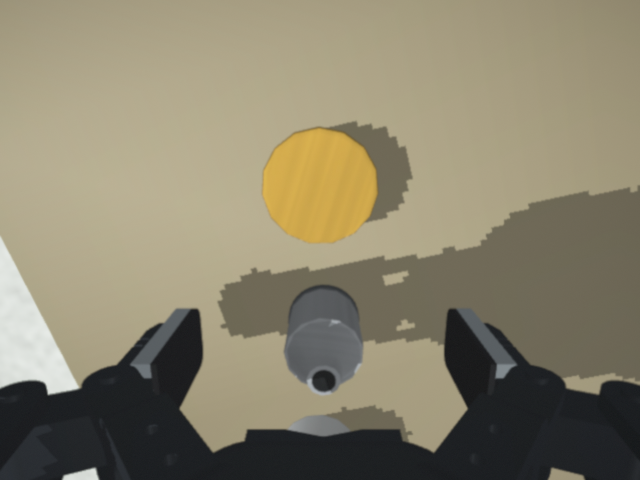

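Nozzle is centred between the pads (tip at 323,380). Closing.

Emit:
servo_tool:
  series: [4,0,0,0,0,2.0,0,0,0,0,2.0,0,0,0,0,2.0,0,0,0,0,2.0,0,0,0,0,2.0,0,0,0,0]
  newtons: 30

```text
time: 6.7
tcp_pos: [0.5092, -0.3256, 0.0026]
orientation: [0.139, 0.99, 0.0, 0.0]
contact_force: [-1.2, 1.4, 6.2]
grip_width: 0.0253
```

Emit:
servo_tool:
  series: [2.0,0,0,-1,0,2.0,0,0,-3,0,2.0,0,0,-3,0]

```text
time: 7.0
tcp_pos: [0.5102, -0.3266, 0.0344]
orientation: [0.139, 0.99, -0.001, 0.002]
contact_force: [0.3, -0.1, -1.5]
grip_width: 0.0249
```

Run:
```python
from h import *
from rig import arm
c=arm.capture("wrist");cv2.imwrite("pics/w7.png",c["pixels"][:,:,::-1])
shift((.5103,-.325),.003)
```

```text
shift cm [-0.02  0.12  3.03] yaw deg -0.07 tcp [ 0.5098 -0.3261  0.0333] cab [ 0.072  -0.3447] F [ 0.1 -0.1 -0.8] w 0.025 t 7.05
```

View pics/w7.png

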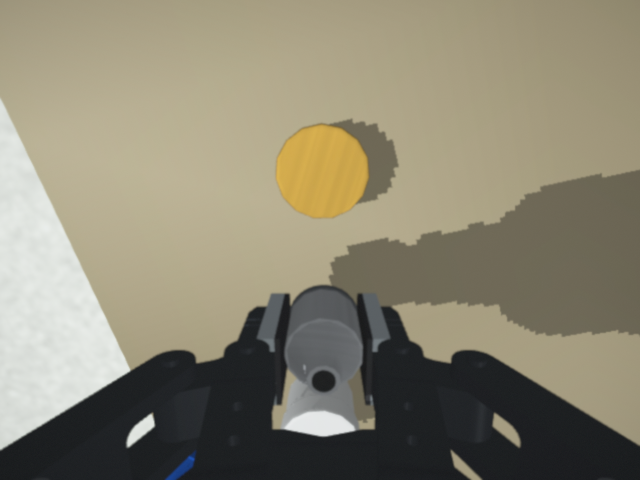

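Held at 25 mm wide and lifted off cleanly; the tin at (322,171) is undisturbed.

Run:
```python
from h import *
shift(cab(.045,-.092),.133)
print(cab(.045,-.092))
```

```text
shift cm [ 2.71 25.26 -9.99] yaw deg -0.07 tcp [ 0.5098 -0.3261  0.0333] cab [ 0.072  -0.3447] F [ 0.1 -0.1 -0.8] w 0.025 t 7.05
[ 0.55287981 -0.07564579]
```

Emit:
servo_tool:
  series: [2,0,0,-4,0,2,0,1,-8,0,2,1,5,-10,0,2,1.5,9,-10,0,2,2,13,-10,0,2,2.4,17,-10,0,2,2.7,21.3,-10,0,2,2.7,25.3,-10,0]

```text
time: 7.85
tcp_pos: [0.552, -0.0727, 0.1315]
orientation: [0.138, 0.99, 0.0, -0.0]
contact_force: [0.3, -0.3, -1.4]
grip_width: 0.0251
```

Emit:
servo_tool:
  series: [2,0,0,0,0,2,0,0,0,0]

```text
time: 8.05
tcp_pos: [0.5523, -0.0736, 0.1314]
orientation: [0.137, 0.991, -0.0, -0.0]
contact_force: [0.2, 0.1, -0.8]
grip_width: 0.0252
```

Run:
```python
from h import *
from rig import arm
c=arm.capture("wrist");cv2.imwrite("pics/w8.png",c["pixels"][:,:,::-1])
shift(cab(.045,-.092),.011)
```

```text
shift cm [-1.100e-01 -1.000e-02  1.205e+01] yaw deg -0.05 tcp [ 0.552  -0.0752  0.1315] cab [ 0.044  -0.0918] F [-0.7  0.  -0.1] w 0.0249 t 8.1
```

View pics/w8.png

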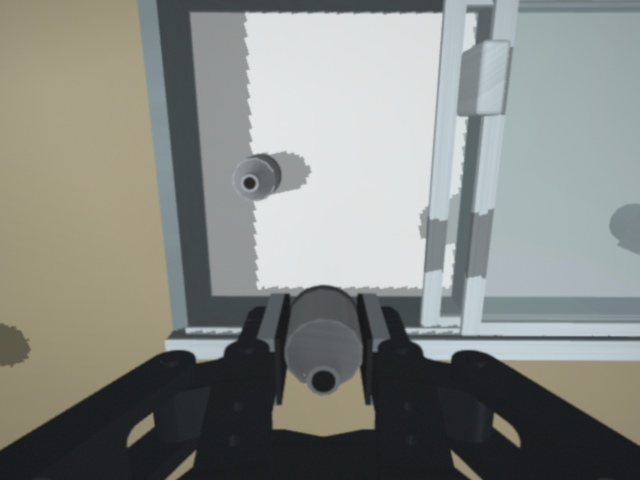

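Bay is open and clear, twin standing at (250,183), door edge at x≈435. Lowering.

Emit:
servo_tool:
  series: [2,0,0,2.5,0,2,0,0,5,0,2,0,0,7.5,0,2,0,0,9.5,0,2,0,0,11,0,2,0,0,11.6,0,2,0,0,11.9,0,2,0,0,11.9,0]

```text
time: 8.9
tcp_pos: [0.5527, -0.0753, 0.0132]
orientation: [0.139, 0.99, -0.0, 0.0]
contact_force: [-0.8, -0.4, -0.7]
grip_width: 0.0248
```

Emit:
servo_tool:
  series: [2,0,0,0.1,0,2,0,0,0.1,0]

```text
time: 9.1
tcp_pos: [0.553, -0.0748, 0.0127]
orientation: [0.139, 0.99, 0.0, 0.001]
contact_force: [-0.2, -0.3, -0.7]
grip_width: 0.0246
```

Emit:
servo_tool:
  series: [2,0,0,0.1,0,2,0,0,0.1,0]

```text
time: 9.3
tcp_pos: [0.5526, -0.0747, 0.0112]
orientation: [0.139, 0.99, 0.0, 0.0]
contact_force: [0.0, 0.5, -1.5]
grip_width: 0.0252
```

Emit:
servo_tool:
  series: [2,0,0,0.1,0,2,0,0,0.1,0]

```text
time: 9.5
tcp_pos: [0.5524, -0.0748, 0.0099]
orientation: [0.139, 0.99, 0.0, -0.0]
contact_force: [-0.1, -0.5, -0.4]
grip_width: 0.0248
```

Emit:
servo_tool:
  series: [2,0,0,0.1,0,2,0,0,0.1,0]

```text
time: 9.7
tcp_pos: [0.5523, -0.0749, 0.0088]
orientation: [0.139, 0.99, 0.0, -0.0]
contact_force: [0.4, 0.6, -1.2]
grip_width: 0.0251
```

Run:
```python
from h import *
from rig import arm
c=arm.capture("wrist");cv2.imwrite("pics/w9.png",c["pixels"][:,:,::-1])
c=arm.capture("side");cv2.imwrite("pics/s9.png",cv2.resize(c["pixels"][180:310,240:420,::-1],None,fx=4.4,fy=4.4))
shift(cab(.045,-.092),.011)
```

```text
shift cm [-0.07 -0.06 -0.21] yaw deg -0.07 tcp [ 0.5524 -0.0749  0.0089] cab [ 0.0443 -0.0914] F [-0.5 -0.1 -1.8] w 0.0249 t 9.8
```

View pics/s9.png

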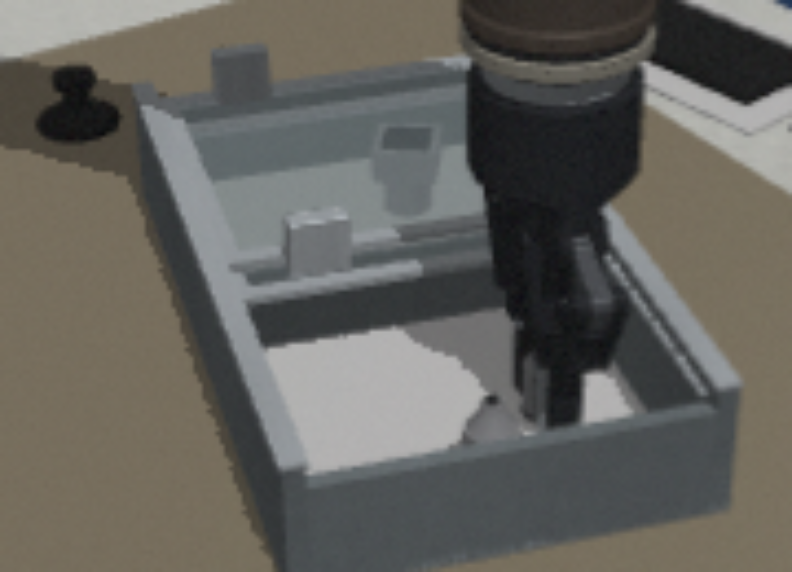

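No floor contact yet (Fz about -1 N). Continuing in 1 mm steps.

Emit:
servo_tool:
  series: [2,0,0,0.1,0,2,0,0,0.1,0]

```text
time: 10.0
tcp_pos: [0.5525, -0.0749, 0.0085]
orientation: [0.139, 0.99, 0.0, 0.0]
contact_force: [-2.0, 0.1, 6.6]
grip_width: 0.0249
```

Emit:
servo_tool:
  series: [2,0,0,0.07,0,2,0,0,0.07,0]

```text
time: 10.2
tcp_pos: [0.5526, -0.0749, 0.0085]
orientation: [0.139, 0.99, 0.0, 0.0]
contact_force: [-4.8, 0.3, 13.3]
grip_width: 0.0252
```

Emit:
servo_tool:
  series: [2,0,0,-0.1,0,2.8,0,0,-0.1,0,3.4,0,0,-0.1,0,4.2,0,0,-0.1,0,4.2,0,0,-0.1,0,4.2,0,0,-0.1,0]

```text
time: 10.8
tcp_pos: [0.5524, -0.0749, 0.0082]
orientation: [0.139, 0.99, -0.0, -0.0]
contact_force: [-0.2, -0.5, -0.1]
grip_width: 0.0422
```

Emit:
servo_tool:
  series: [4.2,0,0,-1,0,4.2,0,0,-2.5,0,4.2,0,0,-5,0,4.2,0,0,-8,0,4.2,0,0,-11,0,4.2,0,0,-11,0,4.2,0,0,-11,0]

```text
time: 11.5
tcp_pos: [0.5531, -0.0747, 0.1199]
orientation: [0.139, 0.99, 0.0, 0.001]
contact_force: [0.0, -0.3, -0.3]
grip_width: 0.0421
```

Run:
```python
from h import *
from rig import arm
c=arm.capture("wrist");cv2.imwrite("pics/w10.png",c["pixels"][:,:,::-1])
print(proj(c,[[*cab(-.045,-.02),.088]]))
shift(cab(-.045,.02),.119)
```

```text
[[500.00157112  74.05556043]]
shift cm [ 8.93 11.11 -0.02] yaw deg -0.05 tcp [ 0.5524 -0.0746  0.1188] cab [ 0.0442 -0.0911] F [-1.4  0.7 -0.1] w 0.0421 t 11.55
```

View pics/w10.png

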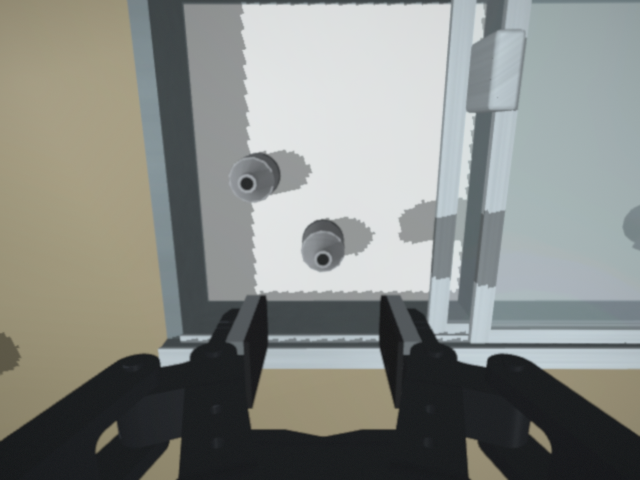

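Both nozzles stand upright in the right bay, the twin at (247,183) and the placed one at (323,258). Now shutting the right door from the inner side of its pull.

Emit:
servo_tool:
  series: [0,4,5.5,0,0,0,8,10.7,0,0,0,8.9,10.7,0,0,0,8.9,10.7,0,0,0,8.9,10.7,0,0,0,8.9,10.7,2.5,0,0,8.9,10.7,4.8,0,0,8.9,10.7,4.8,0]
  newtons: 40

```text
time: 12.35
tcp_pos: [0.4947, 0.0505, 0.0678]
orientation: [0.14, 0.99, -0.001, -0.002]
contact_force: [0.3, 0.2, 0.9]
grip_width: -0.0
```

Run:
```python
from h import *
from rig import arm
c=arm.capture("wrist");cv2.imwrite("pics/w11.png",c["pixels"][:,:,::-1])
shift(cab(-.045,-.137),.071)
```

```text
shift cm [ -0.02 -15.08  -0.14] yaw deg -0.2 tcp [0.4956 0.0506 0.0692] cab [-0.0446  0.0138] F [ 0.3 -0.1 -0.3] w -0.0001 t 12.4
```

View pics/w11.png

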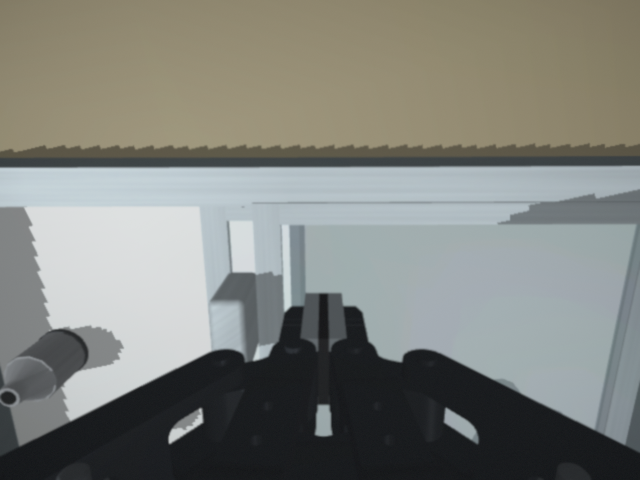

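Emit:
servo_tool:
  series: [0,0,-0.6,-0.2,0,0,0,-1.4,-0.2,0,0,0,-2.4,-0.2,0,0,0,-4,-0.2,0,0,0,-6,-0.2,0,0,0,-8,-0.2,0,0,0,-9.5,-0.2,0,0,0,-11,-0.2,0]

```text
time: 13.2
tcp_pos: [0.4667, -0.0545, 0.0733]
orientation: [0.139, 0.99, 0.0, 0.001]
contact_force: [2.0, 1.4, 0.9]
grip_width: -0.0
```

Emit:
servo_tool:
  series: [0,0,-1,0,0,0,0,-2,0,0,0,0,-3,0,0,0,0,-3.6,0,0,0,0,-3.6,0,0]

```text
time: 13.7
tcp_pos: [0.4555, -0.0889, 0.0722]
orientation: [0.139, 0.99, -0.0, -0.0]
contact_force: [0.1, 0.6, 1.0]
grip_width: -0.0003
```

Run:
```python
from h import *
shift(cab(-.045,-.137),.071)
```

```text
shift cm [-0.   -0.56  0.12] yaw deg -0.14 tcp [ 0.4555 -0.0889  0.0722] cab [-0.045  -0.1314] F [0.1 0.6 1. ] w -0.0003 t 13.7
```

Emit:
servo_tool:
  series: [0,0,-0.4,0,0,0,0,-0.7,0,0,0,0,-0.7,0,0]

```text
time: 14.0
tcp_pos: [0.4547, -0.0915, 0.0721]
orientation: [0.137, 0.991, 0.002, -0.0]
contact_force: [3.3, 10.6, -1.0]
grip_width: -0.0
```

Emit:
servo_tool:
  series: [0,0,-0.2,0,0,0,0,-0.3,0,0,0,0,-0.3,0,0]

```text
time: 14.3
tcp_pos: [0.4546, -0.0917, 0.0721]
orientation: [0.136, 0.991, 0.003, -0.0]
contact_force: [5.6, 20.4, -0.8]
grip_width: -0.0001
```

Run:
```python
from h import *
shift(cab(-.045,-.137),.071)
```

```text
shift cm [-0.01 -0.27  0.11] yaw deg 0.24 tcp [ 0.4546 -0.0917  0.0721] cab [-0.0451 -0.1344] F [ 5.6 20.4 -0.8] w -0.0001 t 14.3
```

Right door is hard against its shut stop (20 N). Now the left door, from the inner side of its pull.

Emit:
servo_tool:
  series: [0,0,1.5,-1,0,0,0,4,-5,0,0,0,9,-5,0,0,0,14,-5,0,0,0,19,-5,0,0,0,24,-5,0,0,0,24.5,-5,0,0,0,24.5,-5,0]

```text
time: 15.1
tcp_pos: [0.5203, 0.1398, 0.1216]
orientation: [0.137, 0.991, -0.0, -0.0]
contact_force: [-0.8, -0.5, -0.3]
grip_width: -0.0005
```

Emit:
servo_tool:
  series: [0,0,0,0,0,0,0,0,0,0]

```text
time: 15.3
tcp_pos: [0.5204, 0.136, 0.1222]
orientation: [0.14, 0.99, -0.0, -0.0]
contact_force: [-0.5, -0.0, 0.1]
grip_width: -0.0001
```

Run:
```python
from h import *
from rig import arm
c=arm.capture("wrist");cv2.imwrite("pics/w12.png",c["pixels"][:,:,::-1])
print(proj(c,[[*cab(-.045,.151),.095]]))
shift(cab(-.045,.118),.072)
```

```text
[[429.3138754  289.40387023]]
shift cm [0.1  1.51 5.03] yaw deg -0.22 tcp [0.5205 0.1362 0.1224] cab [-0.044   0.1029] F [-0.4 -0.6  0. ] w 0.0002 t 15.35
```

View pics/w12.png

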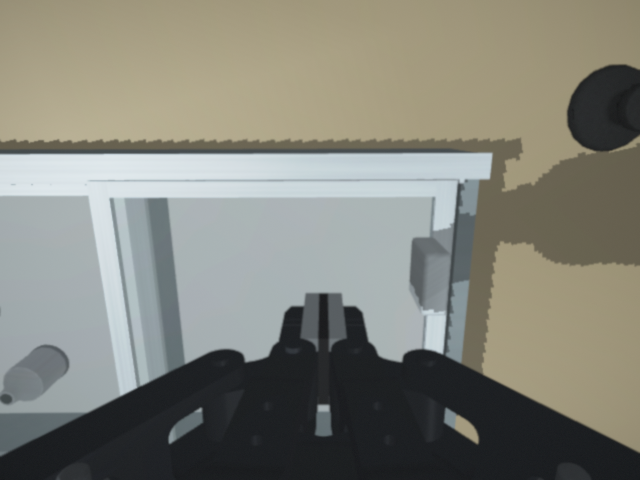

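Emit:
servo_tool:
  series: [0,0,0,2.5,0,0,0,0,4.9,0,0,0,0,4.9,0,0,0,1,4.9,0,0,0,2,4.9,0,0,0,2.8,4.9,0,0,0,3.3,4.9,0,0,0,3.3,4.9,0]

```text
time: 16.15
tcp_pos: [0.5301, 0.169, 0.074]
orientation: [0.139, 0.99, -0.001, 0.0]
contact_force: [-1.5, -5.0, 5.3]
grip_width: -0.0003
```

Emit:
servo_tool:
  series: [0,0,0.3,0,0,0,0,0.3,0,0]

```text
time: 16.35
tcp_pos: [0.5301, 0.1692, 0.0739]
orientation: [0.14, 0.99, -0.002, -0.001]
contact_force: [-4.6, -12.3, 10.0]
grip_width: 0.0002
```

Emit:
servo_tool:
  series: [0,0,0.3,0,0,0,0,0.3,0,0]

```text
time: 16.55
tcp_pos: [0.5301, 0.1693, 0.0739]
orientation: [0.141, 0.99, -0.004, -0.002]
contact_force: [-8.0, -18.7, 14.1]
grip_width: -0.0001
```

Both doors are at their stops. Backing off, clearing away and checking.

Emit:
servo_tool:
  series: [0,0,-1,0,0,0,0,-2.2,-1,0,0,0,-2.2,-5,0,0,0,-2.2,-10,0,0,0,-2.2,-15,0,0,5,2,-18,0,0,10,6,-18,0,0,15,10,-18,0]

```text
time: 17.35
tcp_pos: [0.4422, 0.275, 0.2542]
orientation: [0.139, 0.99, 0.002, 0.001]
contact_force: [-0.3, 0.6, -0.4]
grip_width: -0.0001
```

Emit:
servo_tool:
  series: [0,4,5,0,0,0,8,10,0,0,0,8,14,0,0,0,8,14,0,0,0,8,14,0,0,0,8,14,0,0,0,8,14,0,0]

```text
time: 18.05
tcp_pos: [0.405, 0.4282, 0.252]
orientation: [0.14, 0.99, -0.0, 0.0]
contact_force: [0.7, -0.7, -0.1]
grip_width: -0.0001
```

Run:
```python
from h import *
from rig import arm
T=arm.capture("top");S=arm.capture("side");pickle.dump((T,S),open("fin.pkl","wb"))
cv2.imwrite("pics/t13.png",T["pixels"][:,:,::-1])
cv2.imwrite("pics/t13c.png",cv2.resize(T["pixels"][135:305,180:410,::-1],None,fx=3.4,fy=3.4,interpolation=cv2.INTER_CUBIC))
cv2.imwrite("pics/s13.png",cv2.resize(S["pixels"][180:400,240:530,::-1],None,fx=2.7,fy=2.7))
print(arm.get_state()["tcp_pos"],arm.get_state()["contact_force"])
```

```text
[0.40486866 0.42857404 0.25200417] [1.11616625 0.57037557 0.47478645]
```

View pics/t13.png

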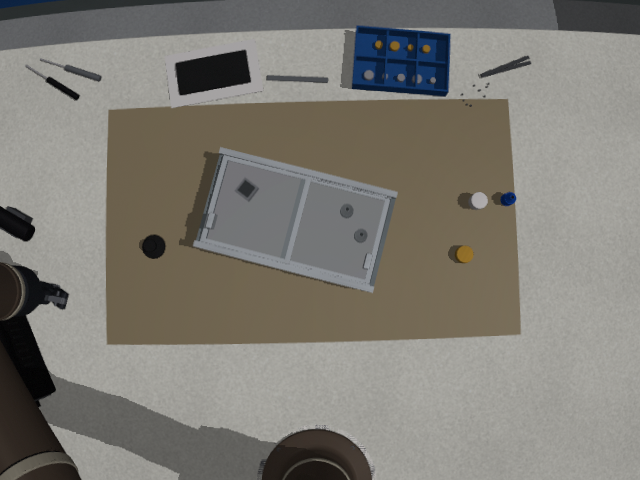

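View pics/t13c.png

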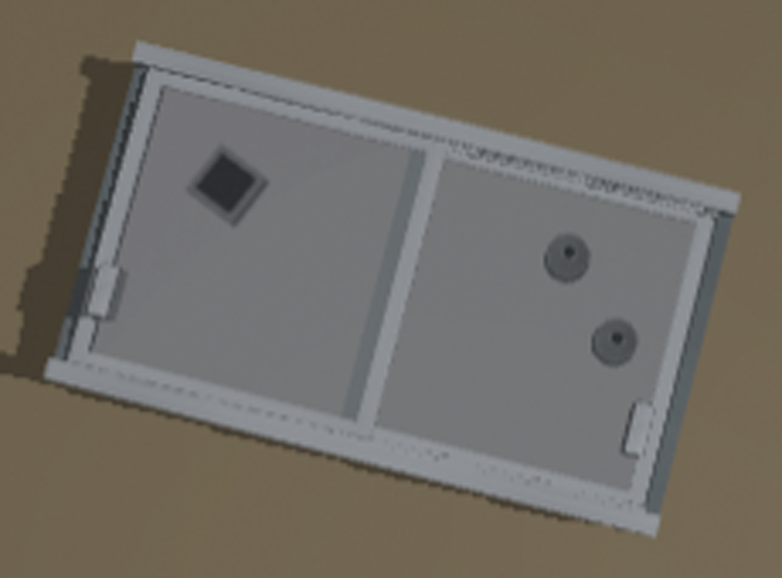

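View pics/s13.png

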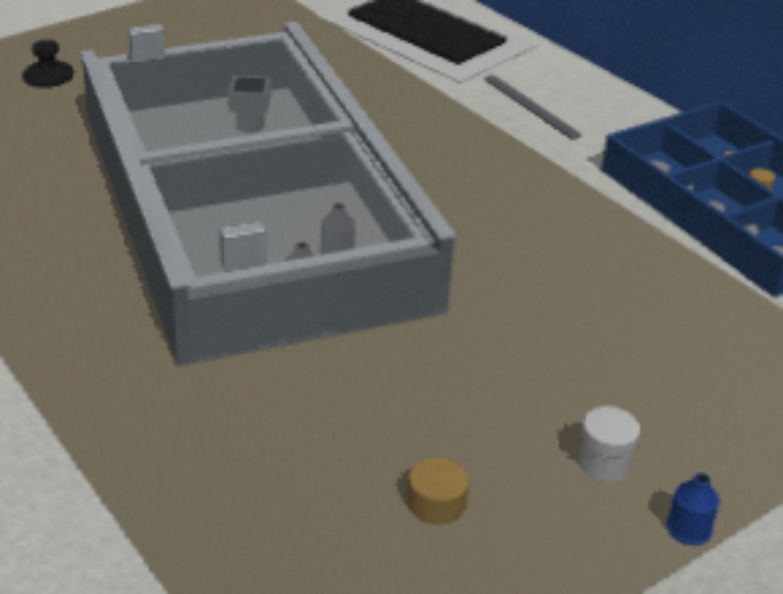

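Run:
```python
from h import *
from rig import arm
T,S=pickle.load(open("fin.pkl","rb"))
cA=lambda p:np.array(p,float)/3.4+[180,135]-0.35
print("L",tocab(plane(T,cA((104,290)),.095)[0]),"R",tocab(plane(T,cA((636,430)),.088)[0]))
print(arm.hand_in())
```

```text
L [-0.04562204  0.15429475] R [-0.04639418 -0.15347654]
the job is handed in; nothing more can be done
None
```

The steel nozzle now stands upright in the right bay beside its round-tipped twin, and both doors are shut. I handed the job in at about 18 s of the 61 s allowed.

- **Opening:** I slid the right door to its open stop (12 N felt there). Its pull carried the left door, which had been part-open, nearly shut.
- **Placing:** I lowered the nozzle until the floor took its weight (13 N at most), released it and lifted clear. Nothing was dropped.
- **Closing:** I pushed the right door and then the left to their shut stops, at about 21 N and 25 N.

**Last checks:**
- **Doors:** The final top picture puts the pulls at cabinet y +154 mm and -153 mm, against ±155 mm nominal. That is within the 2 mm calibration error, so the end-stop forces are the firmer sign that both doors are fully shut.
- **Objects:** All three nozzles are upright. The jar, tin, cup and blue look-alike look unmoved.
- **Gripper:** It is clear of everything.

No check failed. The only disagreement was an offset of about 1–3 mm between my cabinet fit, the wrist view and where the fingers met the door pulls.

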